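# Stagger the findings trays and shut the tray dock

## Task

On the jeweller's bench, set the loose tray on the bottom tray (the one on the wooden plinth), stepped lengthwise to either side so that its end wall rests on the lower tray's cross divider and leaves that one end bay uncovered. Then draw the third tray right out of the low dock and let go of it on the bench; take it up again and set it on the stack stepped back the other way, straight above the bottom tray; also slide the dock's shutter fully shut against its frame. Keep the trays level, leave the bottom tray where it is and do not disturb the note pad, the jar or the ring mandrel.

Things in the scene. Friction and masses are not known exactly. Their poses are not given: they have to be found in the camera images.
- tray_bottom_mid (a point): Bottom tray, on a fixed wooden plinth (110 x 170 x 14 mm; underside 14 mm above the bench), left or right of the robot. All three trays are alike: plywood, open-topped, 90 mm (x) by 150 mm (y, the long way) by 36 mm high, 0.25 to 0.5 kg, same both ways round, floor 4 mm, outer walls 8 mm thick. Point: the tray's centre, half-way up; z up.
- tray_bottom_divider (a point): Middle of the rim of one of the bottom tray's two cross dividers, 36 mm from the tray's centre along +y (the other is at -y). Every tray has two: 10 mm thick, level with the rim, each cutting off an end bay 26 mm wide (clear) in which a few rings lie.
- tray_loose_bar (a point): Top of the loose tray's middle bar, at its centre and level with the rim. In every tray the bar is 10 mm thick (x), 62 mm long (y) and stands up from the floor, with a clear space 32 mm wide (x) and 62 mm long each side of it: pinch it from above with a finger in each space, closing along x.
- tray_loose_mid (a point): Loose tray, alone on the bench on the other side from the plinth, underside at bench level; like the bottom tray. Point: its centre, half-way up (18 mm). Stacked, its centre should lie 36 mm above the bottom tray's centre and 35 mm to either side of it along the bottom tray's y.
- tray_dock_mid (a point): Third tray, like the others, on the bench in the dock's open bay, long way across. Only the front 45 to 55 mm of its depth sticks out in front of the dock's rail; the far side of its middle bar is covered. Front wall: 8 mm thick, at -x, its mid-plane 41 mm from the centre. Point: its centre, half-way up (18 mm). Stacked, its centre should lie 72 mm above the bottom tray's.
- dock_front (a point): Low grey tray dock, 424 mm wide, 130 mm deep, roof 50 mm above the bench, jars up to 44 mm high on the roof's rear. Point: bench level, roof's front edge, middle of the open bay (185 mm wide, 44 mm high, no floor). x points into the dock, y along its front. A rail sticks out 14 mm before the roof edge, 44 to 50 mm up. A tray is right out when its centre is at x below -0.06.
- shutter (a joint): Aluminium sliding shutter, 190 mm wide, hanging before the bay. Metres open: 0 = fully shut against the frame; grows along the dock's +y; starts at 0.187 to 0.212 (bay clear), at most 0.215. It slides with about 2 N and stays where left.
- shutter_grip (a point): The shutter's wooden grip: upright block 40 mm wide (y), 14 mm thick (x), rising past the rail to 88 mm above the bench, free on all sides above 50 mm. Point: centre of this free part, 69 mm above the bench. Axes are the dock's. Pinch it along x, or push its side along the dock's -y, to shut.
- notepad: Bystander to leave alone: pink note pad, 76 mm square, 12 mm high, lying before the dock. Origin at its underside, about its middle.
- jar: Bystander to leave alone: amber jar, 52 mm across, 58 mm high, right of the dock. Origin at its underside, about its middle.
- mandrel: Bystander to leave alone: ring mandrel, a tapered steel rod with wooden handle, 240 mm long, lying at the back right. Origin at its underside, about its middle.
Not all that is in view belongs to the job. Leave any red look-alike of the part that bears tray_dock_mid alone.

How it is judged:
By the outcome, as a careful person would: the job done as asked, in the order asked, and still so for the second after the job is handed in, with the robot touching nothing.
It also fails if it takes over 72 s, if anything falls off the work surface, if the arm or the gripper's body presses on something with over 40 N, if the wrist force passes 120 N, or if a joint passes its speed limit or range.

## Robot

A 6-joint arm with a two-finger parallel gripper is mounted at the origin on the work surface. World frame = base frame: x ahead of the robot, y to its left, z up, the work surface at z = 0. Lengths are in m, angles in rad, forces in N, time in s.
With the tool pointing down it reaches from about 0.35 to 0.975 m from the base axis. Payload 17.4 kg.
Tool frame: the origin (TCP) lies between the finger pads; the fingertips stand 25 mm ahead of it and the grasp point (between the pads) lies 6 mm ahead of it; z points along the fingers, y is the line along which they close (so a half turn about z gives the same grasp; the last joint's range is limited). The gripper opens to 85 mm and grips with 20 to 120 N. Pads are 22 mm wide; open, the fingers measure 114 mm over their backs; the gripper's body (76 mm by 85 mm) begins 54 mm behind the grasp point. The pads swing forward as they close: fully open they stand 13 mm farther back than shut.
Start: joints at [1.205, 0.116, 1.442, -0, 1.584, -0.038], TCP at [0.217, 0.639, 0.256] pointing down, gripper open.
Joint ranges: [-2.83, 2.83], [-0.83, 2.19], [0.07, 2.5], [-1.14, 4.28], [0.01, 3], [-2.97, 2.97]. Speed limits (rad/s): [1.89, 1.89, 2.22, 3.14, 3.14, 3.14].

## Interface

Orientations are given as a unit quaternion [x, y, z, w].
In Python, from station import robot gives the robot as it stands.
- The arm moves only by the tool jog_arm, never from a script. Its argument "commands" is one flat list of numbers, 4 for each row, row after row: the shift along the world's x, y, z normalised to -1 to 1, where 1 is 80 cm, then the turn about the world's z normalised to -1 to 1, where 1 is 45 degrees. In form: [tx, ty, tz, twist, tx, ty, tz, twist, ...]. A call has 1 to 8 rows; each row is the pose to reach, as a shift and turn from the pose commanded when the call began; what a row does not reach only later rows make up. A row lasts 1/12 s, in which the tool goes at most 41.7 mm and 7.16 degrees, less where a joint would pass 70% of its speed; a pose out of reach is approached as far as the arm can. A call with a number of a shift or a turn outside -1 to 1 is refused whole. A call with a gripper value outside its range is refused whole. "hand" is the gripper command: -1 is shut, 1 is fully open, values between are in proportion, set as the call begins (left out, the last holds). The fingers move at their own pace and stop on an object; "squeeze" is the grip in N (left out, the last holds). Time passes only in rows, so rows that repeat a pose let the fingers close. It gives the time, the measured TCP pose, the force, the opening and the grip force at its end, in the units of the state.
- robot.observe(): the state, without advancing time (a new reading comes with each control period).
- robot.read_camera(name): name is "side" or "top" or "wrist"; returns a dict with "frame" (420x560x3 uint8, red, green, blue), "fx", "fy", "cx", "cy" (pixels), "k1" (the pictures are not rectified: a ray, as slopes to the right and down, at radius r is drawn at 1 + k1 r^2 times it, then the intrinsics apply), "cam_to_world" (4x4, takes a point from camera to world coordinates); the wrist camera has in their place "hand_eye" (4x4, takes a point from camera to tool coordinates, whose origin is the TCP and whose axes are the flange's). Camera axes: x right, y down, z forward; pixel columns grow to the right and rows downward; lengths in m; the calibration is good to about 2 mm. A picture is of the moment at which its call begins: read the wrist's pose just before it. There is no depth.
- robot.close_job(): hands the job in; it is judged then, once.
The state is a dict: "clock": time; "joint_positions": joint angles; "qd": joint speeds; "joint_torque": joint torques, N m; "ee_pos": TCP position; "eef_rot": TCP orientation; "force": force on the tool from outside, world axes, zero at the start; "ft_torque": the same for the moment, N m; "grip_width": opening from 0.0 (shut) to 1.0 (fully open); "grasp_force": force on a finger pad.
Only numpy, scipy, OpenCV 4.12 (cv2) and the standard library are available. Lean on these libraries where they do the work, as an engineer would, in place of code of your own. Each camera call takes 0.05 s, during which the arm holds its last target. There are 200 camera calls.

## Working session

There is one attempt and no reset: what is moved stays moved. The work goes in short steps, Python scripts to look and compute and a tool call to move; the robot and the scene stay as the last step left them, time stands still between calls to the robot, and variables do not carry over. Pictures are saved under pics/ and viewed, at most 10 in all, crops included, and the job is handed in when it is done.

Besides the shell and the picture viewer there is one more tool, called after "Request:" as name(argument=value, ...) on one line, values as JSON. jog_arm: Moves the arm, as the interface text tells. Its arguments: {"type":"object","properties":{"commands":{"type":"array"},"hand":{"type":"number"},"squeeze":{"type":"number"}},"required":["commands"]}

```bash
mkdir -p pics; ls; python3 - <<'E'
from station import robot
import cv2,numpy as np
o=robot.observe()
print({k:np.round(v,4).tolist() for k,v in o.items()})
for n in ("top","side"):
    d=robot.read_camera(n); cv2.imwrite(f"pics/{n}0.png",cv2.cvtColor(d["frame"],cv2.COLOR_RGB2BGR))
    print(n,d["fx"],d["fy"],d["cx"],d["cy"],d["k1"],np.round(d["cam_to_world"],3).tolist())
d=robot.read_camera("wrist");print(d["fx"],d["k1"],np.round(d["hand_eye"],4).tolist())
E
```

```text
pics
{'clock': 0.0, 'joint_positions': [1.2052, 0.1165, 1.4423, 0.0, 1.584, -0.0378], 'qd': [-0.0009, 0.0004, -0.0013, -0.0009, -0.0, -0.0012], 'joint_torque': [-0.003, -73.1965, -63.2509, -0.0002, 0.006, 0.0], 'ee_pos': [0.2173, 0.6389, 0.2556], 'eef_rot': [0.1632, 0.9866, -0.0006, -0.0001], 'force': [-0.4727, -0.2204, -0.0893], 'ft_torque': [0.0128, -0.0258, 0.0221], 'grasp_force': 0.0, 'grip_width': 0.9974}
top 389.10978284861164 389.10978284861164 278.17137449125664 202.87713901680056 -0.06991352178448888 [[-0.017, -0.979, 0.202, 0.27], [-1.0, 0.015, -0.009, 0.011], [0.006, -0.202, -0.979, 0.933], [0.0, 0.0, 0.0, 1.0]]
side 477.10192744087783 477.10192744087783 285.6769389450454 209.05786654817607 -0.07060106325992954 [[0.818, -0.37, 0.44, -0.008], [-0.575, -0.53, 0.624, -0.693], [0.003, -0.763, -0.646, 0.802], [0.0, 0.0, 0.0, 1.0]]
335.792634588739 -0.05359558173777855 [[-0.0001, -0.9665, -0.2568, 0.0652], [1.0, -0.0001, 0.0002, -0.0008], [-0.0002, -0.2568, 0.9665, -0.1192], [0.0, 0.0, 0.0, 1.0]]
```

View pics/top0.png

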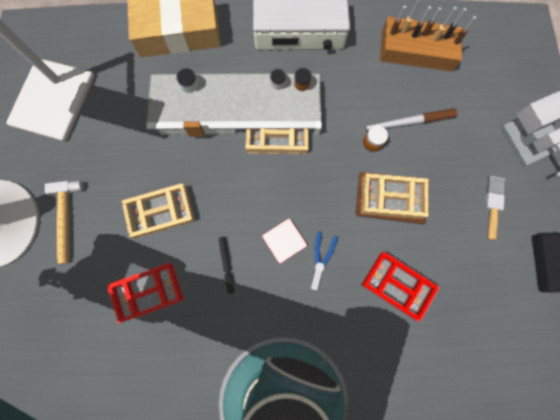

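View pics/side0.png

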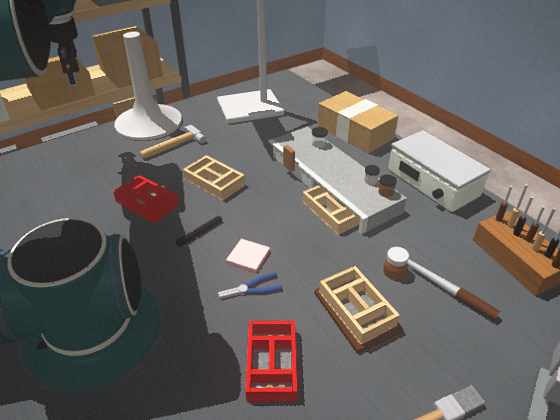

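The top view shows the loose tray at about (157,210), the bottom tray at (395,197), the dock tray at (278,140), the shutter grip at (193,128) and the notepad at (284,240). The two red look-alikes are at (145,293) and (400,285). The side view shows the same layout.

```bash
cat > h.py <<'E'
import cv2,numpy as np
from scipy.spatial.transform import Rotation as R
from station import robot
def grab(n,save=None):
    o=robot.observe(); d=robot.read_camera(n)
    if n=="wrist":
        T=np.eye(4);T[:3,:3]=R.from_quat(o["eef_rot"]).as_matrix();T[:3,3]=o["ee_pos"]
        d["T"]=T@np.array(d["hand_eye"])
    else: d["T"]=np.array(d["cam_to_world"])
    d["bgr"]=cv2.cvtColor(d["frame"],cv2.COLOR_RGB2BGR); d["hsv"]=cv2.cvtColor(d["bgr"],cv2.COLOR_BGR2HSV)
    d["K"]=np.array([[d["fx"],0,d["cx"]],[0,d["fy"],d["cy"]],[0,0,1]]); d["D"]=np.array([d["k1"],0,0,0.])
    if save: cv2.imwrite(f"pics/{save}.png",d["bgr"])
    return d
def onplane(d,uv,z):
    p=cv2.undistortPoints(np.asarray(uv,float).reshape(-1,1,2),d["K"],d["D"]).reshape(-1,2)
    r=np.c_[p,np.ones(len(p))]@d["T"][:3,:3].T; c=d["T"][:3,3]
    return c+r*((z-c[2])/r[:,2])[:,None]
def proj(d,P):
    Ti=np.linalg.inv(d["T"]); return cv2.projectPoints(np.asarray(P,float).reshape(-1,1,3),cv2.Rodrigues(Ti[:3,:3])[0],Ti[:3,3],d["K"],d["D"])[0].reshape(-1,2)
def rect(P):  # min-area rectangle of world xy: centre, long, short, long-axis angle from y (deg)
    (c,s,a)=cv2.minAreaRect((P[:,:2]*1000).astype(np.float32)); 
    b=cv2.boxPoints((c,s,a)); e=max(b[1]-b[0],b[2]-b[1],key=np.linalg.norm); e=e if e[1]>0 else -e
    return np.round(c,1),np.round(sorted(s),1),round(float(np.degrees(np.arctan2(-e[0],e[1]))),2)
E
python3 - <<'E'
from h import *
d=grab("top"); h=d["hsv"]
for n,u in dict(loose=(147,212),bot=(395,178),dock=(278,150),grip=(194,130),plinth=(395,217),bench=(300,200)).items():
    print(n,h[u[1]-1:u[1]+2,u[0]].tolist())
c=[d["bgr"][175:245,115:200],d["bgr"][165:225,350:435],d["bgr"][65:160,140:330]]
a=np.vstack([cv2.resize(c[0],(425,350),interpolation=2)[:300],cv2.resize(c[1],(425,300),interpolation=2)])
b=np.zeros((600,370,3),np.uint8); b[:185]=cv2.resize(c[2],(370,185),interpolation=2)
cv2.imwrite("pics/crops.png",np.hstack([a,b]))
E
```

```text
loose [[19, 100, 232], [22, 98, 239], [20, 103, 235]]
bot [[22, 90, 241], [23, 87, 243], [20, 100, 231]]
dock [[17, 107, 186], [17, 106, 149], [17, 104, 142]]
grip [[15, 156, 95], [15, 151, 96], [15, 153, 95]]
plinth [[15, 122, 134], [13, 147, 116], [12, 150, 112]]
bench [[90, 9, 118], [100, 13, 120], [102, 11, 118]]
```

View pics/crops.png

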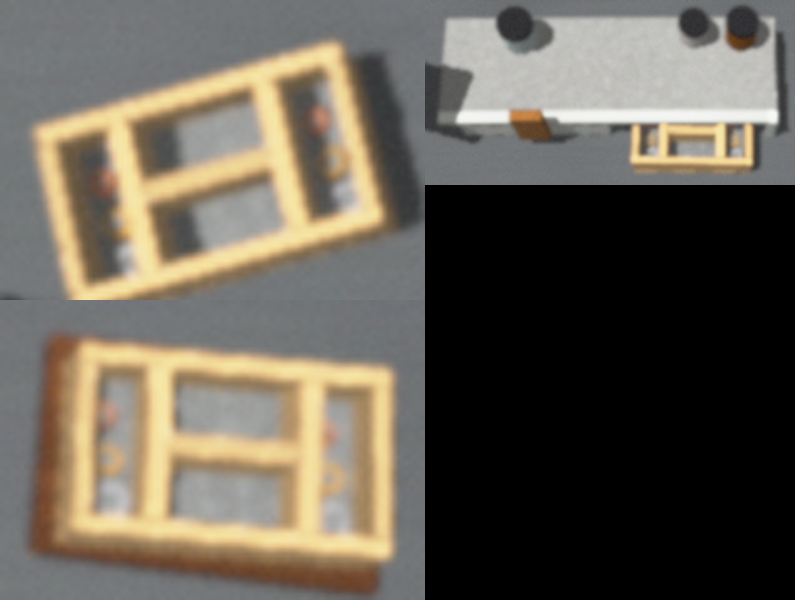

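The crop shows bright rims that stand out clearly against darker side walls, so I can threshold on brightness.

```bash
python3 - <<'E'
from h import *
d=grab("top")
m=cv2.inRange(d["hsv"],(14,60,195),(30,150,255)); m=cv2.morphologyEx(m,cv2.MORPH_CLOSE,np.ones((3,3)))
cs,_=cv2.findContours(m,cv2.RETR_EXTERNAL,cv2.CHAIN_APPROX_NONE)
for c in cs:
    if cv2.contourArea(c)<200: continue
    p=c.reshape(-1,2).astype(float); ctr=p.mean(0)
    if ctr[1]<110: continue
    z=0.05 if ctr[0]>340 else 0.036
    print(ctr.round(),z,*rect(onplane(d,p,z)))
g=cv2.inRange(d["hsv"],(8,120,50),(20,200,255)); g[:115]=0;g[140:]=0;g[:,:180]=0;g[:,210:]=0
p=np.argwhere(g)[:,::-1]; print(p.min(0),p.max(0))
print("grip top mid",onplane(d,[[ (p[:,0].min()+p[:,0].max())/2,p[:,1].min()+2]],0.088).round(3))
# dock roof edge / rail: white rows
w=cv2.inRange(d["hsv"],(0,0,215),(180,25,255)); 
for u in (160,230,300,315):
    r=np.where(w[100:140,u])[0]+100; print(u,r.min(),r.max(),onplane(d,[[u,r.min()],[u,r.max()]],0.05)[:,:2].round(3).tolist())
s=grab("side")
print("side proj of bar guesses later")
E
```

```text
[ 60. 227.] 0.036 [405.5 520.5] [ 15.  169.5] -84.67
[156. 210.] 0.036 [442.5 291.2] [ 92.  150.4] 15.49
[396. 195.] 0.05 [ 467.5 -273.8] [ 92.1 150.6] -5.92
[277. 140.] 0.036 [615.    3.4] [ 54.5 149.7] -0.8
[184 122] [203 135]
grip top mid [[0.634 0.196 0.088]]
160 122 127 [[0.657, 0.287], [0.644, 0.287]]
230 121 126 [[0.656, 0.116], [0.643, 0.116]]
300 121 126 [[0.654, -0.054], [0.641, -0.054]]
315 121 126 [[0.653, -0.091], [0.64, -0.09]]
side proj of bar guesses later
```

Request:
jog_arm(commands=[0.282,-0.435,-0.07,-1,0.282,-0.435,-0.07,-1,0.282,-0.435,-0.07,-1,0.282,-0.435,-0.07,-1,0.282,-0.435,-0.07,-1,0.282,-0.435,-0.07,-1,0.282,-0.435,-0.07,-1,0.282,-0.435,-0.07,-1], hand=-0.36)

```text
clock: 0.97
ee_pos: [0.3976, 0.3601, 0.2116]
eef_rot: [0.529, 0.848, 0.0, 0.0]
force: [1.0, 0.2, -0.5]
grip_width: 0.32
grasp_force: 0.0
```

Request:
jog_arm(commands=[0.05,-0.08,-0.014,-0.235,0.05,-0.08,-0.014,-0.235,0.05,-0.08,-0.014,-0.235,0.05,-0.08,-0.014,-0.235])

```text
clock: 1.3
ee_pos: [0.4377, 0.2965, 0.2003]
eef_rot: [0.605, 0.796, -0.0, -0.0]
force: [0.5, 0.5, -0.7]
grip_width: 0.315
grasp_force: 0.0
```

```bash
cat >> h.py <<'E'
def state():
    o=robot.observe(); M=R.from_quat(o["eef_rot"]).as_matrix()
    print("t",round(o["clock"],2),"tcp",np.round(o["ee_pos"],4),"close dir",round(float(np.degrees(np.arctan2(M[1,1],M[0,1]))),2),"tilt",np.round(M[:2,2],4),"F",np.round(o["force"],1),"grip",round(o["grip_width"]*85,1),round(o["grasp_force"],1))
def rims(d,z,lo=195,amin=1500):
    m=cv2.inRange(d["hsv"],(12,50,lo),(32,160,255)); m=cv2.morphologyEx(m,cv2.MORPH_CLOSE,np.ones((3,3)))
    for c in cv2.findContours(m,cv2.RETR_EXTERNAL,cv2.CHAIN_APPROX_NONE)[0]:
        if cv2.contourArea(c)<amin: continue
        p=c.reshape(-1,2).astype(float); print(p.min(0),p.max(0),*rect(onplane(d,p,z)))
    return m
E
python3 - <<'E'
from h import *
state()
d=grab("wrist","w1"); rims(d,0.036)
E
```

```text
t 1.3 tcp [0.4377 0.2965 0.2003] close dir 15.48 tilt [-0.0002 -0.0001] F [ 0.5  0.5 -0.7] grip 26.8 0.0
[228. 115.] [338. 258.] [438.9 304. ] [ 90.7 125.7] 15.63
```

View pics/w1.png

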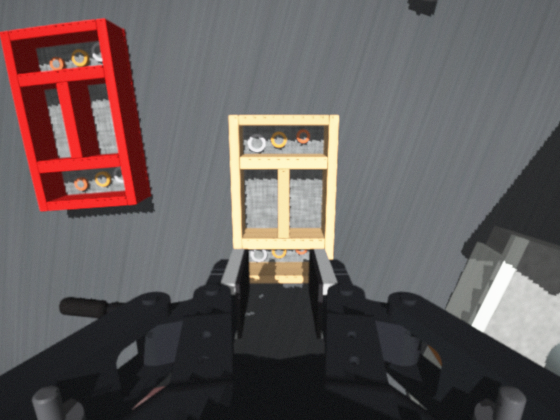

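The wrist view shows the loose tray centred between the fingers, with its rim at columns 228–338 and its far end at row 115. Working from the far end, its centre is at about (0.4423, 0.292), which agrees with the top view. I'm descending on the bar and gripping it.

Request:
jog_arm(commands=[0.006,-0.0056,-0.04,0,0.006,-0.0056,-0.09,0,0.006,-0.0056,-0.14,0,0.006,-0.0056,-0.18,0,0.006,-0.0056,-0.208,0,0.006,-0.0056,-0.208,0])

```text
clock: 1.85
ee_pos: [0.4403, 0.2941, 0.0308]
eef_rot: [0.603, 0.798, -0.001, -0.001]
force: [-0.3, -0.1, 0.4]
grip_width: 0.319
grasp_force: 0.0
```

Request:
jog_arm(commands=[0,0,0,0,0,0,0,0,0,0,0,0,0,0,0,0], hand=-1, squeeze=50)

```text
clock: 2.18
ee_pos: [0.4416, 0.2938, 0.0344]
eef_rot: [0.604, 0.797, 0.0, 0.0]
force: [0.6, 0.1, -5.1]
grip_width: 0.111
grasp_force: 50.6
```

Request:
jog_arm(commands=[0,0,0.02,0,0,0,0.06,0,0,0,0.1,0,0,0,0.15,0,0,0,0.15,0,0,0,0.15,0])

```text
clock: 2.68
ee_pos: [0.4425, 0.2939, 0.1565]
eef_rot: [0.604, 0.797, 0.002, 0.001]
force: [-0.7, -0.1, -5.8]
grip_width: 0.106
grasp_force: 50.7
```

```bash
python3 - <<'E'
from h import *
state(); o=robot.observe()
d=grab("wrist","w2"); m=rims(d,o["ee_pos"][2]-0.034+0.036)
s=grab("side","s1"); rims(s,0.05,190)
t=grab("top","t1"); rims(t,0.05,195)
E
```

```text
t 2.68 tcp [0.4425 0.2939 0.1565] close dir 15.66 tilt [0.0037 0.0022] F [-0.7 -0.1 -5.8] grip 9.0 50.7
[145.  97.] [412. 322.] [433.8 322.4] [85.2 90.4] -74.36
[320. 266.] [398. 333.] [ 465.7 -274.6] [ 90.6 150.1] -6.09
[363. 173.] [428. 216.] [ 467.4 -274.6] [ 92.8 153.4] -5.8
```

View pics/w2.png

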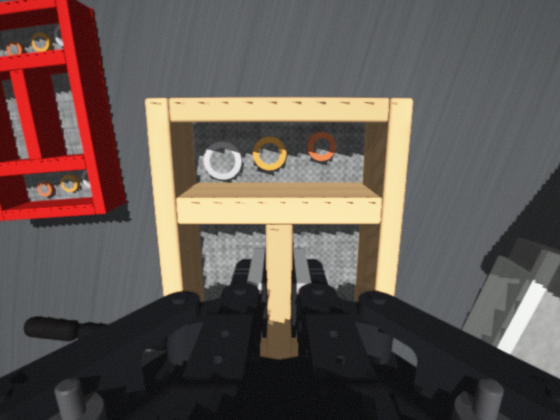

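The tray is held by the bar and level. Its centre is about 2.5 mm from the TCP along the tray's -y, and the bottom tray's centre is about (0.467, -0.274) at -5.9°. I'm now carrying it over.

Request:
jog_arm(commands=[0.0,-0.03,0.01,-0.04,0.01,-0.07,0.01,-0.1,0.015,-0.12,0.01,-0.16,0.02,-0.17,0.01,-0.24,0.025,-0.22,0.01,-0.3,0.03,-0.27,0.01,-0.36,0.035,-0.32,0.01,-0.42,0.035,-0.37,0.01,-0.48])

```text
clock: 3.5
ee_pos: [0.4692, -0.0045, 0.1605]
eef_rot: [0.744, 0.669, -0.001, -0.001]
force: [1.2, -0.0, -4.1]
grip_width: 0.107
grasp_force: 50.6
```

Request:
jog_arm(commands=[0,-0.05,0,0,0,-0.1,0,0,0,-0.15,0,0,0,-0.2,0,0,0,-0.24,0,0,0,-0.27,0,0,0,-0.288,0,0,0,-0.294,0,0])

```text
clock: 4.17
ee_pos: [0.4692, -0.2393, 0.1604]
eef_rot: [0.744, 0.669, -0.001, -0.001]
force: [0.1, 1.0, -5.4]
grip_width: 0.108
grasp_force: 50.6
```

```bash
python3 - <<'E'
from h import *
robot.read_camera("top");state()
E
```

```text
t 4.22 tcp [ 0.4693 -0.2389  0.1606] close dir -6.05 tilt [-0.002  0.001] F [-0.6  0.7 -4.9] grip 8.9 50.6
```

Request:
jog_arm(commands=[0.0017,0.0025,-0.015,0,0.0017,0.0025,-0.035,0,0.0017,0.0025,-0.055,0,0.0017,0.0025,-0.07,0,0.0017,0.0025,-0.08,0,0.0017,0.0025,-0.086,0,0.0017,0.0025,-0.09,0,0.0017,0.0025,-0.091,0])

```text
clock: 4.88
ee_pos: [0.4713, -0.2356, 0.0891]
eef_rot: [0.743, 0.67, 0.0, -0.0]
force: [0.2, -0.1, -4.7]
grip_width: 0.104
grasp_force: 50.6
```

Request:
jog_arm(commands=[0,0,0,0,0,0,-0.001,0,0,0,-0.002,0,0,0,-0.003,0])

```text
clock: 5.22
ee_pos: [0.4713, -0.2359, 0.0872]
eef_rot: [0.743, 0.669, 0.0, 0.0]
force: [0.8, 0.4, -4.9]
grip_width: 0.108
grasp_force: 50.6
```

```bash
python3 - <<'E'
from h import *
t=grab("top","t2"); state(); s=grab("side","s2")
a=t["bgr"][150:240,350:450]; b=s["bgr"][240:360,290:430]
cv2.imwrite("pics/place1.png",np.hstack([cv2.resize(a,(400,360),interpolation=2),cv2.resize(b,(400,360),interpolation=2)]))
E
```

```text
t 5.27 tcp [ 0.4712 -0.2359  0.0869] close dir -5.96 tilt [ 0.0002 -0.0001] F [-0.7 -0.1 -5.7] grip 9.0 50.6
```

View pics/place1.png

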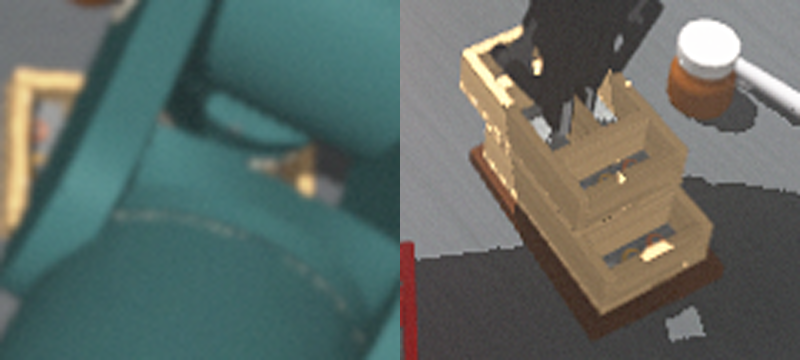

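The side crop shows the loose tray stepped toward +y over the bottom tray, with the -y bay uncovered and the end wall on the divider. I'll lower the last 2–3 mm and release.

Request:
jog_arm(commands=[-0.0006,-0.0012,-0.002,0,-0.0006,-0.0012,-0.003,0,-0.0006,-0.0012,-0.004,0,-0.0006,-0.0012,-0.004,0])

```text
clock: 5.65
ee_pos: [0.4707, -0.2369, 0.0842]
eef_rot: [0.743, 0.669, -0.0, 0.0]
force: [-4.7, 1.7, 2.8]
grip_width: 0.107
grasp_force: 51.7
```

Request:
jog_arm(commands=[0,0,0,0,0,0,0,0,0,0,0,0,0,0,0,0], hand=-0.4)

```text
clock: 5.98
ee_pos: [0.4708, -0.2368, 0.0838]
eef_rot: [0.743, 0.669, 0.0, 0.0]
force: [0.2, 0.3, -0.4]
grip_width: 0.295
grasp_force: 0.0
```

Request:
jog_arm(commands=[0,0,0.02,0,0,0,0.06,0,0,0,0.1,0,0,0,0.14,0,0,0,0.14,0])

```text
clock: 6.4
ee_pos: [0.4723, -0.2376, 0.2025]
eef_rot: [0.743, 0.669, 0.001, 0.004]
force: [0.5, -0.4, 1.0]
grip_width: 0.301
grasp_force: 0.0
```

Request:
jog_arm(commands=[0.02,0.04,0,0.02,0.045,0.09,0,0.06,0.07,0.135,0,0.1,0.09,0.18,0,0.118,0.115,0.225,0,0.118,0.135,0.27,0,0.118,0.151,0.3,0,0.118,0.151,0.3,0,0.118])

```text
clock: 7.07
ee_pos: [0.5929, 0.0073, 0.1952]
eef_rot: [0.71, 0.704, 0.0, -0.0]
force: [0.1, 0.0, -0.3]
grip_width: 0.301
grasp_force: 0.0
```

```bash
python3 - <<'E'
from h import *
w=grab("wrist","w3"); state(); rims(w,0.036,190)
t=grab("top","t3"); print("top"); rims(t,0.086,190,500)
s=grab("side"); print("side"); rims(s,0.086,190,500)
cv2.imwrite("pics/w3b.png",np.hstack([cv2.resize(w["bgr"],(480,360)),cv2.resize(t["bgr"][150:240,350:430],(320,360),interpolation=2)]))
E
```

```text
t 7.12 tcp [0.5922 0.0054 0.1951] close dir -0.47 tilt [-0.0005  0.0002] F [ 0.1 -0.8  0.4] grip 25.6 0.0
[273. 111.] [338. 270.] [614.7  10.5] [ 52.5 138.1] -1.6
top
[379. 171.] [428. 216.] [ 462.8 -280.8] [ 99.7 113.4] -6.51
[180.   0.] [215.  32.] [934.4 199. ] [83.5 96. ] -83.08
[127.   0.] [162.  38.] [929.4 333.7] [ 84.6 118.4] -82.98
side
[331. 264.] [390. 308.] [ 465.7 -268. ] [90.5 92.4] -5.86
[481. 216.] [559. 277.] [ 826.8 -388.8] [ 55.4 188.4] -8.41
[350. 105.] [397. 129.] [948.7 201.3] [ 84.8 131.5] -82.78
```

View pics/w3b.png

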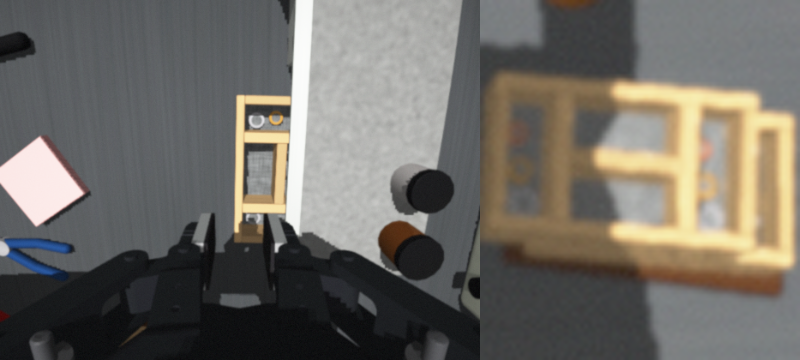

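The wrist view shows the dock tray's front wall between the fingers, with its edge at x≈0.5885. The crop shows the stack sitting well with the end bay uncovered.

Request:
jog_arm(commands=[0.0005,-0.001,-0.04,0,0.0005,-0.001,-0.09,0,0.0005,-0.001,-0.135,0,0.0005,-0.001,-0.17,0,0.0005,-0.001,-0.19,0,0.0005,-0.001,-0.199,0,0.0005,-0.001,-0.199,0])

```text
clock: 7.8
ee_pos: [0.591, 0.0014, 0.0352]
eef_rot: [0.712, 0.703, -0.001, -0.001]
force: [-0.1, -0.3, 0.7]
grip_width: 0.3
grasp_force: 0.0
```

Request:
jog_arm(commands=[0,0,0,0,0,0,0,0,0,0,0,0,0,0,0,0], hand=-1, squeeze=40)

```text
clock: 8.13
ee_pos: [0.5926, 0.0021, 0.0382]
eef_rot: [0.711, 0.703, 0.001, 0.001]
force: [-2.2, -3.6, 8.8]
grip_width: 0.08
grasp_force: 43.4
```

Request:
jog_arm(commands=[-0.01,0,0,0,-0.025,0,0,0,-0.045,0,0,0,-0.065,0.001,0,0,-0.085,0.001,0,0,-0.095,0.001,0,0,-0.1,0.001,0,0,-0.1,0.001,0,0])

```text
clock: 8.8
ee_pos: [0.5118, 0.0033, 0.0381]
eef_rot: [0.711, 0.703, 0.001, 0.001]
force: [-6.5, 0.4, 14.8]
grip_width: 0.087
grasp_force: 44.5
```

Request:
jog_arm(commands=[0,0,0,0,0,0,0,0,0,0,0,0,0,0,0,0,0,0,0,0], hand=-0.4)

```text
clock: 9.22
ee_pos: [0.5118, 0.0033, 0.0363]
eef_rot: [0.711, 0.703, -0.0, -0.0]
force: [0.4, -0.9, -0.3]
grip_width: 0.302
grasp_force: 0.0
```

Request:
jog_arm(commands=[0,0,0.02,0,0,0,0.06,0,0,0,0.11,0,0.02,0,0.16,0,0.05,0,0.2,0,0.05,0,0.2,0])

```text
clock: 9.72
ee_pos: [0.5561, 0.0031, 0.2039]
eef_rot: [0.711, 0.703, 0.003, 0.004]
force: [0.2, -0.0, 1.6]
grip_width: 0.3
grasp_force: 0.0
```

```bash
python3 - <<'E'
from h import *
w=grab("wrist","w4"); state(); rims(w,0.036,190)
t=grab("top","t4"); print("top"); rims(t,0.036,190,400)
s=grab("side","s4"); print("side"); rims(s,0.036,190,500)
E
```

```text
t 9.77 tcp [0.5542 0.0032 0.2002] close dir -0.65 tilt [ 0.0054 -0.0002] F [-0.4 -0.5 -1.2] grip 25.9 0.0
[218. 104.] [327. 258.] [552.   13.5] [ 90.  135.8] -0.81
top
[ 57. 192.] [ 64. 263.] [404.7 519.2] [ 17.6 171.4] -84.6
[380. 171.] [428. 216.] [ 475.5 -302.6] [104.5 115.9] -9.17
[180.   0.] [215.  32.] [973.8 210.2] [ 88.7 101.4] -83.07
[127.   0.] [161.  38.] [968.3 353.4] [ 88.9 125. ] -83.26
side
[329. 266.] [390. 308.] [ 498.5 -241.3] [92.6 97.1] 83.77
[481. 216.] [559. 277.] [ 885.1 -367.9] [ 59.4 200.8] -8.92
[277. 191.] [338. 236.] [550.9   6.1] [ 91.3 151.2] -0.81
[350. 105.] [398. 129.] [1015.5  263.8] [ 91.6 140.6] -83.43
```

View pics/w4.png

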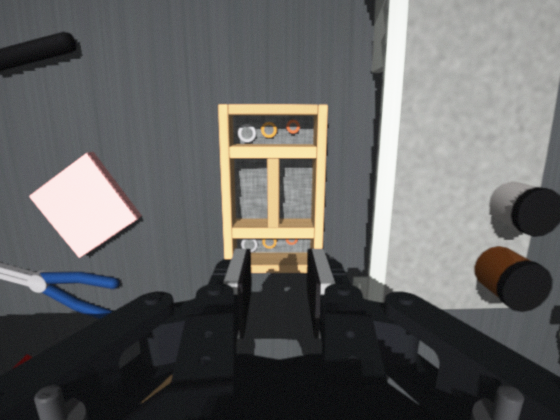

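The third tray is right out and resting free on the bench, with its centre at about (0.5515, 0.006). I'm taking it up by its bar.

Request:
jog_arm(commands=[-0.0034,0.0037,-0.04,0,-0.0034,0.0037,-0.09,0,-0.0034,0.0037,-0.14,0,-0.0034,0.0037,-0.18,0,-0.0034,0.0037,-0.2,0,-0.0034,0.0037,-0.208,0,-0.0034,0.0037,-0.208,0])

```text
clock: 10.45
ee_pos: [0.548, 0.0062, 0.0292]
eef_rot: [0.711, 0.703, -0.001, -0.001]
force: [0.3, -0.3, 0.2]
grip_width: 0.298
grasp_force: 0.0
```

Request:
jog_arm(commands=[0,0,0,0,0,0,0,0,0,0,0,0,0,0,0,0,0,0,0,0], hand=-1, squeeze=50)

```text
clock: 10.87
ee_pos: [0.5486, 0.0062, 0.0295]
eef_rot: [0.711, 0.703, -0.0, -0.0]
force: [-0.4, -0.6, -0.4]
grip_width: 0.11
grasp_force: 49.5
```

Request:
jog_arm(commands=[0,0,0.02,0,0,0,0.06,0,0,0,0.11,0,0,0,0.16,0,0,0,0.2,0,0,0,0.21,0,0,0,0.21,0])

```text
clock: 11.45
ee_pos: [0.5497, 0.0062, 0.1998]
eef_rot: [0.711, 0.703, 0.001, 0.001]
force: [-0.6, -0.2, -4.4]
grip_width: 0.109
grasp_force: 49.6
```

```bash
python3 - <<'E'
from h import *
w=grab("wrist","w5"); state(); rims(w,robot.observe()["ee_pos"][2]+0.002,190)
E
```

```text
t 11.5 tcp [0.549  0.0062 0.1972] close dir -0.65 tilt [-0.0004 -0.    ] F [ 0.4  0.1 -5.5] grip 9.2 49.6
[139.  88.] [418. 315.] [549.6  38.4] [87.1 96. ] 89.35
```

```bash
python3 - <<'E'
from h import *
w=grab("wrist"); state(); rims(w,robot.observe()["ee_pos"][2]+0.0065,190)
E
```

```text
t 11.55 tcp [0.5485 0.0062 0.1957] close dir -0.65 tilt [-0.0027  0.0001] F [ 0.  -0.4 -6.5] grip 9.2 49.6
[139.  88.] [418. 318.] [548.8  39.1] [84.3 91.6] 89.38
```

Request:
jog_arm(commands=[-0.01,-0.03,0,-0.01,-0.022,-0.075,0,-0.03,-0.036,-0.12,0,-0.05,-0.05,-0.165,0,-0.07,-0.063,-0.21,0,-0.09,-0.076,-0.255,0,-0.118,-0.088,-0.3,0,-0.118,-0.097,-0.335,0,-0.118])

```text
clock: 12.22
ee_pos: [0.4697, -0.2637, 0.1949]
eef_rot: [0.743, 0.669, -0.001, -0.002]
force: [0.4, -0.2, -4.4]
grip_width: 0.107
grasp_force: 49.5
```

Request:
jog_arm(commands=[-0.005,-0.012,-0.01,0,-0.005,-0.015,-0.025,0,-0.005,-0.015,-0.04,0,-0.005,-0.015,-0.055,0,-0.005,-0.015,-0.065,0,-0.005,-0.015,-0.07,0,-0.005,-0.015,-0.07,0,-0.005,-0.015,-0.07,0])

```text
clock: 12.88
ee_pos: [0.4679, -0.2733, 0.1422]
eef_rot: [0.743, 0.67, 0.0, 0.0]
force: [1.1, 0.5, -3.7]
grip_width: 0.109
grasp_force: 49.5
```

```bash
python3 - <<'E'
from h import *
robot.read_camera("wrist"); state()
E
```

```text
t 12.93 tcp [ 0.468  -0.2736  0.1427] close dir -5.92 tilt [ 0.0006 -0.0004] F [-0.2 -0.2 -3.7] grip 9.0 49.5
```

Request:
jog_arm(commands=[-0.0014,-0.0006,-0.008,0,-0.0014,-0.0006,-0.016,0,-0.0014,-0.0006,-0.022,0,-0.0014,-0.0006,-0.027,0,-0.0014,-0.0006,-0.03,0,-0.0014,-0.0006,-0.031,0,-0.0014,-0.0006,-0.032,0,-0.0014,-0.0006,-0.032,0])

```text
clock: 13.6
ee_pos: [0.4665, -0.2743, 0.1165]
eef_rot: [0.743, 0.669, 0.0, 0.0]
force: [-0.0, 0.6, -4.8]
grip_width: 0.11
grasp_force: 49.5
```

Request:
jog_arm(commands=[0,0,-0.0008,0,0,0,-0.0016,0,0,0,-0.0016,0])

```text
clock: 13.85
ee_pos: [0.4666, -0.2744, 0.1155]
eef_rot: [0.743, 0.669, 0.0, 0.0]
force: [-0.5, 0.8, -1.3]
grip_width: 0.109
grasp_force: 49.9
```

Request:
jog_arm(commands=[0,0,-0.0006,0,0,0,-0.001,0,0,0,-0.001,0])

```text
clock: 14.1
ee_pos: [0.4666, -0.2744, 0.1155]
eef_rot: [0.743, 0.669, 0.0, 0.0]
force: [-4.9, 3.4, 7.5]
grip_width: 0.105
grasp_force: 51.5
```

Request:
jog_arm(commands=[0,0,0,0,0,0,0,0,0,0,0,0,0,0,0,0], hand=-0.4)

```text
clock: 14.43
ee_pos: [0.4668, -0.2745, 0.1149]
eef_rot: [0.743, 0.669, 0.0, 0.001]
force: [0.6, -0.2, 4.8]
grip_width: 0.299
grasp_force: 2.3
```

Request:
jog_arm(commands=[0,0,0.015,0,0,0,0.05,0,0,0,0.09,0,0,0,0.12,0,0,0,0.12,0])

```text
clock: 14.85
ee_pos: [0.4675, -0.275, 0.2167]
eef_rot: [0.743, 0.669, 0.001, 0.003]
force: [0.1, -0.6, 0.9]
grip_width: 0.304
grasp_force: 0.0
```

Request:
jog_arm(commands=[0.01,0.03,0,0.02,0.026,0.075,0,0.04,0.042,0.12,0,0.06,0.058,0.165,0,0.08,0.074,0.21,0,0.1,0.09,0.255,0,0.118,0.106,0.3,0,0.118,0.122,0.345,0,0.118], hand=0)

```text
clock: 15.52
ee_pos: [0.5642, 0.0037, 0.2108]
eef_rot: [0.711, 0.703, 0.0, 0.0]
force: [1.4, -0.4, 0.7]
grip_width: 0.5
grasp_force: 0.0
```

Request:
jog_arm(commands=[0.016,0.045,-0.005,0,0.03,0.09,-0.01,0,0.046,0.13,-0.015,0,0.062,0.175,-0.02,0,0.076,0.21,-0.02,0,0.084,0.235,-0.02,0,0.086,0.244,-0.02,0,0.086,0.244,-0.02,0])

```text
clock: 16.18
ee_pos: [0.6328, 0.1983, 0.1941]
eef_rot: [0.71, 0.704, -0.0, -0.0]
force: [-0.9, -1.1, 0.4]
grip_width: 0.497
grasp_force: 0.0
```

```bash
python3 - <<'E'
from h import *
w=grab("wrist","w6"); state()
def brown(d,box):
    m=cv2.inRange(d["hsv"],(5,90,40),(20,220,255)); k=np.zeros_like(m); x0,x1,y0,y1=box; k[y0:y1,x0:x1]=m[y0:y1,x0:x1]
    c=max(cv2.findContours(k,cv2.RETR_EXTERNAL,cv2.CHAIN_APPROX_NONE)[0],key=cv2.contourArea).reshape(-1,2).astype(float); return c
c=brown(w,(100,460,60,260)); print("wrist",c.min(0),c.max(0)); P=onplane(w,c,.088); print(P.min(0).round(4),P.max(0).round(4))
t=grab("top"); s=grab("side","s6"); 
b=s["bgr"][225:360,280:430]; a=t["bgr"][140:240,350:450]
cv2.imwrite("pics/check.png",np.hstack([cv2.resize(w["bgr"][:300],(373,200)),cv2.resize(a,(200,200),interpolation=2),cv2.resize(b,(222,200),interpolation=2)]))
E
```

```text
t 16.23 tcp [0.6326 0.197  0.1942] close dir -0.59 tilt [-0.0007 -0.0004] F [-0.2  0.6  0.2] grip 42.7 0.0
wrist [272. 169.] [292. 235.]
[0.6273 0.1845 0.088 ] [0.6414 0.2314 0.088 ]
```

View pics/check.png

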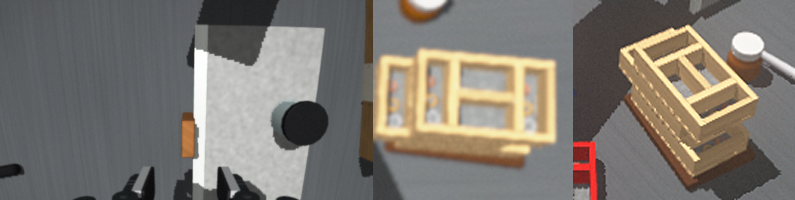

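The crops show both trays well placed on the stack, with the top one straight above the bottom. The wrist view shows the shutter grip at x 0.627–0.641, y≈0.203. Next I pinch it.

Request:
jog_arm(commands=[0.002,0.0075,-0.03,0,0.002,0.0075,-0.06,0,0.002,0.0075,-0.09,0,0.002,0.0075,-0.115,0,0.002,0.0075,-0.13,0,0.002,0.0075,-0.136,0,0.002,0.0075,-0.138,0,0.002,0.0075,-0.138,0])

```text
clock: 17.0
ee_pos: [0.6348, 0.2026, 0.085]
eef_rot: [0.711, 0.703, 0.0, 0.0]
force: [0.2, 0.2, -0.4]
grip_width: 0.502
grasp_force: 0.0
```

Request:
jog_arm(commands=[0,0,0,0,0,0,0,0,0,0,0,0,0,0,0,0,0,0,0,0], hand=-1, squeeze=30)

```text
clock: 17.42
ee_pos: [0.635, 0.203, 0.0853]
eef_rot: [0.711, 0.703, 0.001, 0.001]
force: [0.3, -1.6, 6.1]
grip_width: 0.16
grasp_force: 31.7
```

Request:
jog_arm(commands=[0,-0.015,0,0,-0.0004,-0.045,0,0,-0.0008,-0.08,0,0,-0.0012,-0.115,0,0,-0.0016,-0.15,0,0,-0.002,-0.18,0,0,-0.0022,-0.205,0,0,-0.0024,-0.22,0,0])

```text
clock: 18.08
ee_pos: [0.6325, 0.0253, 0.0853]
eef_rot: [0.711, 0.703, 0.0, 0.0]
force: [-5.0, 2.5, 9.8]
grip_width: 0.159
grasp_force: 32.1
```

Request:
jog_arm(commands=[0,-0.003,0,0,0,-0.006,0,0,0,-0.009,0,0,0,-0.012,0,0])

```text
clock: 18.42
ee_pos: [0.6324, 0.0173, 0.0853]
eef_rot: [0.711, 0.703, 0.0, -0.0]
force: [-8.6, 2.3, 11.0]
grip_width: 0.158
grasp_force: 32.4
```

Request:
jog_arm(commands=[-0.001,-0.003,0,0,-0.001,-0.006,0,0,-0.001,-0.009,0,0,-0.001,-0.012,0,0])

```text
clock: 18.75
ee_pos: [0.6322, 0.0078, 0.0853]
eef_rot: [0.711, 0.703, 0.001, 0.0]
force: [-2.6, 1.6, 8.0]
grip_width: 0.156
grasp_force: 31.9
```

Request:
jog_arm(commands=[0,-0.002,0,0,0,-0.004,0,0,0,-0.006,0,0])

```text
clock: 19.0
ee_pos: [0.6321, 0.0031, 0.0853]
eef_rot: [0.711, 0.703, 0.001, 0.0]
force: [-2.4, 1.9, 8.5]
grip_width: 0.164
grasp_force: 31.9
```

Request:
jog_arm(commands=[0,-0.002,0,0,0,-0.004,0,0,0,-0.006,0,0])

```text
clock: 19.25
ee_pos: [0.6321, 0.0009, 0.0853]
eef_rot: [0.711, 0.703, 0.002, -0.002]
force: [-1.1, 36.0, 8.9]
grip_width: 0.158
grasp_force: 32.0
```

Request:
jog_arm(commands=[0,-0.002,0,0,0,-0.004,0,0,0,-0.005,0,0])

```text
clock: 19.5
ee_pos: [0.6321, -0.0013, 0.0851]
eef_rot: [0.711, 0.704, 0.003, -0.002]
force: [-1.0, 40.7, 6.7]
grip_width: 0.156
grasp_force: 31.9
```

The force rose to about 40 N after roughly 0.20 m of travel, so the shutter is against its frame. I'm releasing and rising.

Request:
jog_arm(commands=[0,0,0,0,0,0,0,0,0,0,0,0,0,0,0,0,0,0,0,0], hand=0)

```text
clock: 19.92
ee_pos: [0.6318, -0.0061, 0.084]
eef_rot: [0.711, 0.703, -0.0, 0.0]
force: [-0.0, -0.4, -0.7]
grip_width: 0.502
grasp_force: 0.0
```

Request:
jog_arm(commands=[0,0,0.02,0,0,0,0.05,0,0,0,0.09,0,0,0,0.13,0,0,0.04,0.17,0,0,0.09,0.19,0,0,0.13,0.19,0,0,0.13,0.19,0])

```text
clock: 20.58
ee_pos: [0.6318, 0.1028, 0.2379]
eef_rot: [0.71, 0.704, 0.001, 0.0]
force: [-0.4, 0.1, 0.5]
grip_width: 0.501
grasp_force: 0.0
```

```bash
python3 - <<'E'
from h import *
w=grab("wrist"); state(); s=grab("side"); t=grab("top")
cv2.imwrite("pics/final.png",np.hstack([cv2.resize(t["bgr"],(400,300),interpolation=3),cv2.resize(s["bgr"][130:345,250:450],(279,300),interpolation=2)]))
# rims: top tray z .122, lower ends
for n,d in(("top",t),("side",s)):
    for z in (.122,.086,.05):
        c0=np.array([.4668,-.2743]); e=np.array([.1036,.9946])
        off={.122:0,.086:.035,.05:0}[z]; print(n,z,[proj(d,[*(c0+e*(off+q)),z])[0].round(1).tolist() for q in(.075,-.075)])
m=rims(s,.122,185,500)
E
```

```text
t 20.63 tcp [0.6317 0.1006 0.2367] close dir -0.48 tilt [0.0011 0.0004] F [ 0.6 -0.5 -0.6] grip 42.3 0.0
top 0.122 [[371.6, 184.2], [439.8, 190.3]]
top 0.086 [[352.4, 186.9], [418.1, 192.6]]
top 0.05 [[364.3, 191.9], [427.3, 197.4]]
side 0.122 [[340.3, 248.4], [386.7, 299.6]]
side 0.086 [[329.7, 250.3], [372.6, 299.1]]
side 0.05 [[337.7, 272.6], [381.3, 323.6]]
[322. 242.] [404. 309.] [ 465.  -271.6] [ 90.9 154.9] -5.79
[480. 216.] [559. 277.] [ 784.7 -404.4] [ 52.9 178.3] -8.65
[350. 105.] [398. 129.] [900.6 156.5] [ 81.4 125.3] -83.43
```

View pics/final.png

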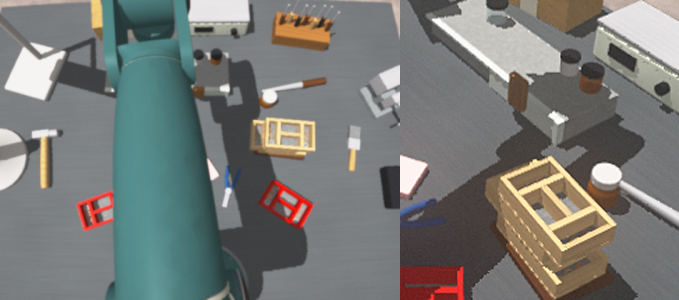

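The side view shows the three-tray stack square and level with the shutter grip at the middle of the bay. All bystanders are undisturbed and the gripper is clear.

```bash
python3 -c "
from station import robot
print(robot.close_job())"
```

```text
the job is handed in; nothing more can be done
None
```

The job is handed in at about 21 s on the clock: the loose tray is stepped on the bottom tray, the third tray was drawn out, released and set straight above the bottom one, and the shutter is shut as judged by its 0.20 m travel and hard stop (no verdict returned).

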